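# Pack the padlocks and close the tub

### The arm

A 6-joint arm with a two-finger parallel gripper is mounted at the origin on the work surface. World frame = base frame: x ahead of the robot, y to its left, z up, the work surface at z = 0. Lengths are in m, angles in rad, forces in N, time in s.
With the tool pointing down it reaches from about 0.375 to 0.975 m from the base axis. Payload 3.8 kg.
Tool frame: the origin (TCP) lies between the finger pads; the fingertips stand 8 mm ahead of it and the grasp point (between the pads) lies 11 mm behind it (tcp_to_tips is the distance from the TCP to the fingertips, in m); z points along the fingers, y is the line along which they close (so a half turn about z gives the same grasp; the last joint's range is limited). The gripper opens to 85 mm and grips with 20 to 120 N. Pads are 22 mm wide; open, the fingers measure 114 mm over their backs; the gripper's body (76 mm by 85 mm) begins 54 mm behind the grasp point. The pads swing forward as they close: fully open they stand 13 mm farther back than shut.
Start: joints at [1.283, 0.264, 1.604, -0, 1.274, -0.037], TCP at [0.168, 0.654, 0.239] pointing down, gripper open.
Joint ranges: [-2.63, 2.63], [-0.94, 2.18], [0.31, 2.57], [-1.31, 4.45], [0, 2.66], [-2.55, 2.55]. Speed limits (rad/s): [2.57, 2.57, 3.14, 3.14, 3.14, 3.14].

### API

Orientations are given as a rotation vector (axis times angle).
In Python, from workcell import * gives the robot as it stands.
- The arm moves only by the tool move_arm, never from a script. Its argument "series" is one flat list of numbers, 7 for each row, row after row: the finger opening in cm, from 0 to 8.54, then the shift along the tool's x, y, z in cm, then the turn, a rotation vector about the tool's x, y, z in degrees. A call has 1 to 5 rows; each row shifts and turns the commanded pose from where the row before left it, along the tool's axes as they then stand; what a row does not reach is not made up. A row lasts 1/8 s, in which the tool goes at most 62.5 mm and 10.7 degrees, less where a joint would pass 70% of its speed; a pose out of reach is approached as far as the arm can. A call is refused whole if a number of a shift passes 6.25 or a number of a turn 10.7, either way. A call with a gripper value outside its range is refused whole. The fingers move at their own pace and stop on an object; "grip_force" is the grip in N (left out, the last holds). Time passes only in rows, so rows that do not move let the fingers close. It gives the time, the measured TCP pose, the force, the opening and the grip force at its end, in the units of the state.
- read_state(): the state, without advancing time (a new reading comes with each control period).
- read_camera(name): name is "side" or "top"; returns the picture (400x640x3 uint8, red, green, blue); there is no depth.
- calibration(name): a dict with "camera_matrix" (3x3 intrinsics, pixels), "k1" (the pictures are not rectified: a ray, as slopes to the right and down, at radius r is drawn at 1 + k1 r^2 times it, then the intrinsics apply), "rvec" (rotation vector, rad) and "tvec" (3), from world to camera coordinates, as OpenCV has them. Camera axes: x right, y down, z forward; pixel columns grow to the right and rows downward; lengths in m; the calibration is good to about 2 mm. A picture is of the moment at which its call begins. calibration takes no time and is no camera call.
- finish_job(): hands the job in; it is judged then, once.
The state is a dict: "time": time; "q": joint angles; "joint_vel": joint speeds; "joint_torque": joint torques, N m; "tool_pos": TCP position; "tcp_rot": TCP orientation; "wrist_force": force on the tool from outside, world axes, zero at the start; "torque": the same for the moment, N m; "width": opening from 0.0 (shut) to 1.0 (fully open); "grip_force": force on a finger pad.
Only numpy, scipy, OpenCV 4.12 (cv2) and the standard library are available. Lean on these libraries where they do the work, as an engineer would, in place of code of your own. Each camera call takes 0.05 s, during which the arm holds its last target. There are 200 camera calls.

### The job

Pack this order: pick up the metal tray by its handle and tip it over the tub so that the padlocks on it slide in, put the padlocks lying on the bench into the tub too, and set the empty tray back flat in the middle of its grey rubber mat. Only when every padlock is in the tub, put the big white lid on and press it down until it snaps home, level on the rim all round. Do not knock the oil bottle over.

Things in the scene. Friction and masses are not known exactly. Their poses are not given: they have to be found in the camera images.
- tub: round grey open tub, loose, about 0.8 kg, outer diameter 160 mm, height 130 mm, wall about 5 mm (clear bore 147 mm), floor 6 mm thick. Origin at the centre of its underside, z up. Four sprung steel ball catches poke about 5 mm into the bore, 8 mm below the rim
- tub_rim (a point): centre of the tub's mouth, level with the top of the rim (130 mm above its underside). Padlocks must lie at least 20 mm below it for the lid to go home
- lid: the tub's lid, white, 150 g: a flange 168 mm in diameter and 6 mm thick, with a plug below and a black knob above. Origin on the axis, on the underside of the flange; z up towards the knob. Starts lying on its plug on the bench, origin 20 mm up. Not the small 100 mm lid on the bench, which is a bystander
- lid_knob (a point): centre of the top of the lid's knob, 40 mm above the lid's origin; the knob is round, 30 mm in diameter and 34 mm high. Lid set loosely on the tub: it stays up on the ball catches, its origin about 5 to 8 mm above the rim. A push down of about 5 to 15 N on the middle of the knob forces it past them: it snaps home, its origin level with the rim
- lid_plug (a point): centre of the underside of the lid's plug, 20 mm below the lid's origin; the plug is 142 mm in diameter at its widest and tapers to 128 mm at the bottom as a lead-in, with a groove just under the flange
- tray: aluminium tray, 250 g: outside 200 x 124 mm (x, y), floor 4 mm thick, side walls 28 mm high and 4 mm thick, rear wall (+x end) 36 mm high; its -x end is open, with no wall: the padlocks slide out there. Origin at the centre of its underside, z up. It starts on the mat with the open end roughly towards the robot
- tray_spout (a point): middle of the tray's open end, on top of its floor (tray frame x -100, z 4 mm)
- tray_handle (a point): where to grip the tray: an upright plate on the rear wall, 10 mm thick along the tray's x and 56 mm wide along its y; its top is 82 mm above the tray's underside and this point is 62 mm above it (tray frame x 95, z 62 mm)
- mat: fixed grey rubber mat, 250 x 160 x 3 mm (x, y, z), the tray's place; origin at the centre of its underside, 3 mm below its top
- oil_bottle: small upright white bottle with a black cap, 52 mm in diameter and 140 mm high, a bystander at the front right of the bench; origin at the centre of its underside, z up
- tray_lock0: brass padlock: a block 48 x 44 x 24 mm (its x, y, z) with a closed steel shackle standing 24 mm out of its +x face and 36 mm wide along y (treat the shackle's opening as filled); origin at the centre of the block, z across the 24 mm thickness, so it is 12 mm up when lying flat (either face may be up). About 150 g. It starts on the tray, shackle across it; absent in some runs
- tray_lock1: brass padlock: a block 48 x 44 x 24 mm (its x, y, z) with a closed steel shackle standing 24 mm out of its +x face and 36 mm wide along y (treat the shackle's opening as filled); origin at the centre of the block, z across the 24 mm thickness, so it is 12 mm up when lying flat (either face may be up). About 150 g. It starts on the tray, shackle across it; absent in some runs
- tray_lock2: brass padlock: a block 48 x 44 x 24 mm (its x, y, z) with a closed steel shackle standing 24 mm out of its +x face and 36 mm wide along y (treat the shackle's opening as filled); origin at the centre of the block, z across the 24 mm thickness, so it is 12 mm up when lying flat (either face may be up). About 150 g. It starts on the tray, shackle across it; absent in some runs
- bench_lock0: brass padlock: a block 48 x 44 x 24 mm (its x, y, z) with a closed steel shackle standing 24 mm out of its +x face and 36 mm wide along y (treat the shackle's opening as filled); origin at the centre of the block, z across the 24 mm thickness, so it is 12 mm up when lying flat (either face may be up). About 150 g. It starts lying flat on the bench, turned any way; absent in some runs
- bench_lock1: brass padlock: a block 48 x 44 x 24 mm (its x, y, z) with a closed steel shackle standing 24 mm out of its +x face and 36 mm wide along y (treat the shackle's opening as filled); origin at the centre of the block, z across the 24 mm thickness, so it is 12 mm up when lying flat (either face may be up). About 150 g. It starts lying flat on the bench, turned any way; absent in some runs
- bench_lock2: brass padlock: a block 48 x 44 x 24 mm (its x, y, z) with a closed steel shackle standing 24 mm out of its +x face and 36 mm wide along y (treat the shackle's opening as filled); origin at the centre of the block, z across the 24 mm thickness, so it is 12 mm up when lying flat (either face may be up). About 150 g. It starts lying flat on the bench, turned any way; absent in some runs
Not all that is in view belongs to the job. Leave any brown or purple look-alike of the bench_lock2 alone.

How it is judged:
On the way, in this order (a step that is already met when the one before it is completed fails the run):
1. the tray, with at least one padlock on it, is tipped with its open end over the tub's mouth (angle between tray's own z axis and vertical above 0.35 rad and horizontal distance between tray_spout and tub_rim below 0.085 m and height (world z) of tray_spout above 0.11 m and distance between any of tray_lock0, tray_lock1, tray_lock2 and tray below 0.125 m).
2. every padlock is in the tub, with no lid on (horizontal distance between each of tray_lock0, tray_lock1, tray_lock2, bench_lock0, bench_lock1, bench_lock2 and tub below 0.07 m and z of tray_lock0 in the frame of tub between 0 and 0.105 m and z of tray_lock1 in the frame of tub between 0 and 0.105 m and z of tray_lock2 in the frame of tub between 0 and 0.105 m and z of bench_lock0 in the frame of tub between 0 and 0.105 m and z of bench_lock1 in the frame of tub between 0 and 0.105 m and z of bench_lock2 in the frame of tub between 0 and 0.105 m and (horizontal distance between lid and tub above 0.1 m or z of lid in the frame of tub_rim above 0.02 m)), for 0.2 s.
3. the lid is pressed home, level on the rim (horizontal distance between lid and tub_rim below 0.005 m and z of lid in the frame of tub_rim between -0.004 and 0.0025 m and angle between the z axis of lid and the z axis of tub, either way round below 0.03 rad and angle between lid's own z axis and vertical below 0.15 rad), for 0.2 s.
At the end, for the whole second after the job is handed in: Every padlock lies inside the upright tub; the lid sits on it, centred within 5 mm, its flange within 2.5 mm of the rim and level with it within 1.7 degrees; the empty tray lies flat on the mat, its centre within 45 mm of the mat's centre; all at rest (all of step 3 and horizontal distance between each of tray_lock0, tray_lock1, tray_lock2, bench_lock0, bench_lock1, bench_lock2 and tub below 0.07 m and z of tray_lock0 in the frame of tub between 0 and 0.105 m and z of tray_lock1 in the frame of tub between 0 and 0.105 m and z of tray_lock2 in the frame of tub between 0 and 0.105 m and z of bench_lock0 in the frame of tub between 0 and 0.105 m and z of bench_lock1 in the frame of tub between 0 and 0.105 m and z of bench_lock2 in the frame of tub between 0 and 0.105 m and horizontal distance between tray and mat below 0.045 m and angle between tray's own z axis and vertical below 0.06 rad and height (world z) of tray below 0.008 m and angle between tub's own z axis and vertical below 0.1 rad and height (world z) of tub below 0.01 m and linear speed of each of tub, lid, tray below 0.03 m/s); the robot touches nothing.
It fails at once if the oil bottle is knocked over (angle between oil_bottle's own z axis and vertical above 0.6 rad).
Of tray_lock0, tray_lock1, tray_lock2 only 2 to 3 are there at a start; the rules pass over those that are not, and their reading is None.
Of bench_lock0, bench_lock1, bench_lock2 only 1 to 2 are there at a start; the rules pass over those that are not, and their reading is None.
At some moment in a run one of lid, tray may be knocked a few centimetres aside while the robot is not near it.
It also fails if it takes over 210 s, if anything falls off the work surface, if the arm or the gripper's body presses on something with over 40 N, if the wrist force passes 120 N, or if a joint passes its speed limit or range.

## Working session

There is one attempt and no reset: what is moved stays moved. The work goes in short steps, Python scripts to look and compute and a tool call to move; the robot and the scene stay as the last step left them, time stands still between calls to the robot, and variables do not carry over. Pictures are saved under pics/ and viewed, at most 14 in all, crops included, and the job is handed in when it is done.

Besides the shell and the picture viewer there is one more tool, called after "Request:" in YAML: its name, and indented under it one key for each argument. move_arm: Moves the arm, as the interface text tells. Its arguments: {"type":"object","properties":{"series":{"type":"array"},"grip_force":{"type":"number"}},"required":["series"]}

```bash
mkdir -p pics; ls
cat > h.py <<'E'
import numpy as np, cv2
from workcell import *
from scipy.spatial.transform import Rotation as R
def snap(cam,name):
    im=read_camera(cam); cv2.imwrite(f'pics/{name}.png',im[:,:,::-1]); return im
def ray(cam,u,v):
    c=calibration(cam); K=np.array(c['camera_matrix'],float)
    d=np.array([(u-K[0,2])/K[0,0],(v-K[1,2])/K[1,1]]); s=d.copy()
    for _ in range(30): s=d/(1+c['k1']*(s@s))
    M=R.from_rotvec(np.ravel(c['rvec'])).as_matrix(); t=np.ravel(c['tvec'])
    return -M.T@t, M.T@np.array([s[0],s[1],1])
def pt(cam,u,v,z):
    o,d=ray(cam,u,v); return o+d*(z-o[2])/d[2]
def px(cam,P):
    c=calibration(cam); K=np.array(c['camera_matrix'],float)
    p=R.from_rotvec(np.ravel(c['rvec'])).as_matrix()@np.array(P,float)+np.ravel(c['tvec'])
    s=p[:2]/p[2]; s=s*(1+c['k1']*(s@s)); return np.array([K[0,0]*s[0]+K[0,2],K[1,1]*s[1]+K[1,2]])
E
python3 - <<'E'
from h import *
for c in('top','side'):
    snap(c,c+'0'); k=calibration(c); print(k, ray(c,320,200))
print(read_state())
E
```

```text
pics
{'camera_matrix': array([[467.35640096,   0.        , 318.44544902],
       [  0.        , 467.35640096, 205.02721912],
       [  0.        ,   0.        ,   1.        ]]), 'k1': -0.06826159194706351, 'rvec': array([ 2.14616061, -2.17897644,  0.13485512]), 'tvec': array([-0.02907242,  0.54370469,  1.24032979])} (array([ 0.39213979, -0.02911846,  1.29624707]), array([ 0.12931225, -0.00992788, -0.99161815]))
{'camera_matrix': array([[389.52944157,   0.        , 317.86811486],
       [  0.        , 389.52944157, 202.44415315],
       [  0.        ,   0.        ,   1.        ]]), 'k1': -0.026935667413208544, 'rvec': array([ 2.21749085, -0.49176095,  0.20410843]), 'tvec': array([-0.52802504,  0.21396725,  0.94314229])} (array([ 0.25022644, -0.76129321,  0.75626   ]), array([ 0.31403298,  0.70704511, -0.6336717 ]))
{'time': 0.1, 'q': array([ 1.28307342e+00,  2.64739071e-01,  1.60522912e+00,  1.35793342e-05,
        1.27371561e+00, -3.69057900e-02]), 'joint_vel': array([ 1.67571532e-04, -1.22820457e-03, -3.86049885e-03, -3.31343467e-03,
       -3.07090827e-04, -5.67342529e-05]), 'joint_torque': array([ 2.65132825e-03, -5.16701996e+01, -3.68597567e+01, -1.01404344e-04,
        6.32130614e-03,  1.47464692e-05]), 'tool_pos': array([0.16735033, 0.6532605 , 0.23804973]), 'tcp_rot': array([-0.39291284, -3.11657019,  0.00323794]), 'wrist_force': array([ 0.6483161 ,  0.08647958, -0.38804881]), 'torque': array([ 0.01484491,  0.01773689, -0.01413489]), 'grip_force': 0.0, 'width': 0.9982812086623483}
```

View pics/top0.png

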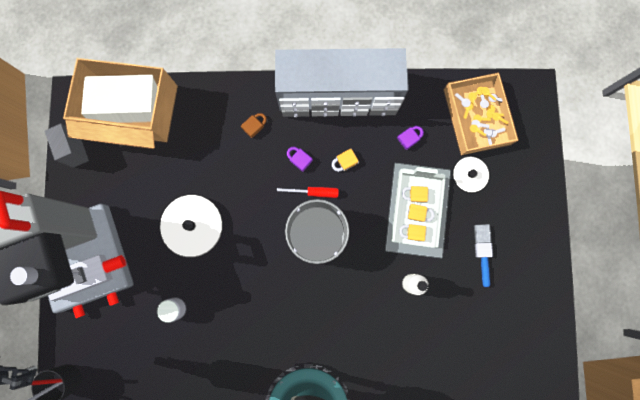

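View pics/side0.png

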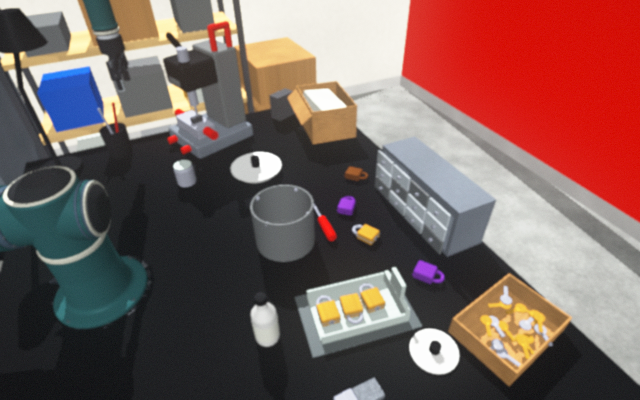

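Run:
```python
from h import *
im=cv2.imread('pics/top0.png'); hsv=cv2.cvtColor(im,cv2.COLOR_BGR2HSV)
print('tcp px',px('top',[.168,.654,.239]),px('side',[.168,.654,.239]))
# brass
m=cv2.inRange(hsv,(18,120,120),(32,255,255))
n,l,s,c=cv2.connectedComponentsWithStats(m)
for i in range(1,n):
    if s[i,4]>60:
        ys,xs=np.where(l==i); r=cv2.minAreaRect(np.c_[xs,ys].astype(np.float32))
        z=.024 if c[i][0]<370 else .031
        print('brass',c[i],s[i,4],pt('top',*c[i],z),[pt('top',*b,z)[:2].round(3) for b in cv2.boxPoints(r)])
# white lid
m=cv2.inRange(hsv,(0,0,190),(180,40,255))
n,l,s,c=cv2.connectedComponentsWithStats(m)
for i in range(1,n):
    if s[i,4]>80 and s[i,1]>70 and s[i,1]<330:
        ys,xs=np.where(l==i); cnt=np.c_[xs,ys].astype(np.float32);(e,ax,a)=cv2.fitEllipse(cv2.convexHull(cnt))
        print('white',s[i],e,ax,pt('top',*e,.026),pt('top',*e,.13))
for z,p in [(.06,(189,226)),(.13,(317,232)),(0,(317,232))]: print(p,pt('top',*p,z))
cv2.imwrite('pics/c.png',np.hstack([cv2.resize(im[150:280,270:470],None,fx=4,fy=4,interpolation=2)]))
im=cv2.imread('pics/side0.png')
cv2.imwrite('pics/d.png',cv2.resize(im[180:360,240:440],None,fx=3,fy=3,interpolation=2))
```

```text
tcp px [ 16.76552046 362.90251447] [125.20856812  86.20414538]
brass [476.44561404  98.        ] 285 [ 0.84299415 -0.49105746  0.031     ] [array([ 0.831, -0.424]), array([ 0.891, -0.518]), array([ 0.841, -0.546]), array([ 0.781, -0.452])]
brass [491.22222222 115.23263889] 288 [ 0.79207192 -0.53034825  0.031     ] [array([ 0.777, -0.476]), array([ 0.829, -0.483]), array([ 0.821, -0.585]), array([ 0.768, -0.577])]
brass [ 81.93802817 129.73521127] 355 [0.77009016 0.63252613 0.024     ] [array([0.752, 0.68 ]), array([0.798, 0.678]), array([0.785, 0.577]), array([0.74 , 0.579])]
brass [476.05494505 129.6043956 ] 91 [ 0.75039952 -0.483888    0.031     ] [array([ 0.751, -0.46 ]), array([ 0.77 , -0.471]), array([ 0.746, -0.515]), array([ 0.728, -0.505])]
brass [126.60759494 133.56962025] 79 [0.75563894 0.5015529  0.024     ] [array([0.758, 0.531]), array([0.786, 0.517]), array([0.759, 0.469]), array([0.731, 0.483])]
brass [144.67379679 138.5828877 ] 187 [0.73990616 0.44897024 0.024     ] [array([0.723, 0.482]), array([0.768, 0.478]), array([0.76 , 0.423]), array([0.715, 0.427])]
brass [347
[... 3391 characters left out ...]
2865474 0.13      ]
white [ 49 274  56  38 541] (74.39380645751953, 291.4592590332031) (21.621213912963867, 66.99197387695312) [0.31627949 0.63252192 0.026     ] [0.32249046 0.57835088 0.13      ]
white [403 274  24  21 313] (414.7344055175781, 283.98614501953125) (19.754241943359375, 25.4886474609375) [ 0.32553078 -0.29386624  0.026     ] [ 0.33098431 -0.27219032  0.13      ]
white [158 301  21  21 354] (167.59246826171875, 311.1742248535156) (20.889604568481445, 21.0228271484375) [0.26253955 0.37275226 0.026     ] [0.27315042 0.33984956 0.13      ]
(189, 226) [0.48884502 0.30812259 0.06      ]
(317, 232) [ 0.46378658 -0.03203012  0.13      ]
(317, 232) [ 0.47177296 -0.03235467  0.        ]
```

View pics/c.png

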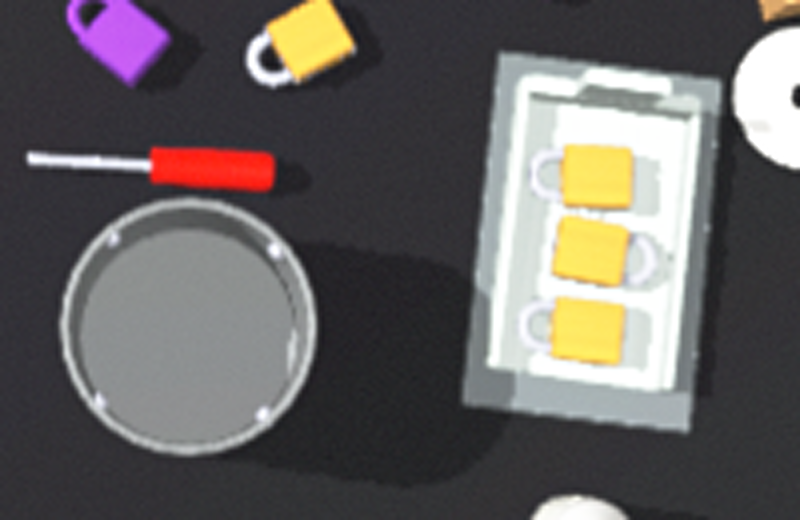

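View pics/d.png

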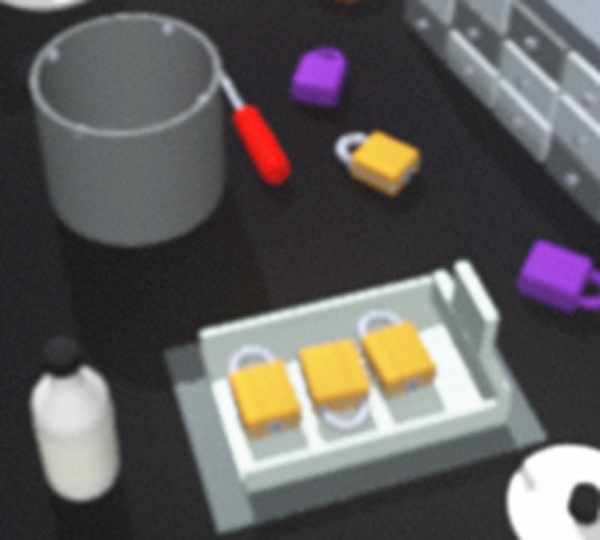

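```bash
cat >> h.py <<'E'
def tri(a,b):
    (o1,d1),(o2,d2)=ray('top',*a),ray('side',*b)
    s=np.linalg.lstsq(np.c_[d1,-d2],o2-o1,rcond=None)[0]
    p,q=o1+d1*s[0],o2+d2*s[1]; return (p+q)/2,np.linalg.norm(p-q)
def down(yaw):  # tool down, tool y at yaw (deg)
    y=np.radians(yaw); Y=np.array([np.cos(y),np.sin(y),0]); Z=np.array([0,0,-1.]); return np.c_[np.cross(Y,Z),Y,Z]
def plan(wps,start=None,cap=6.0):
    """wps: list of (p,R,grip_cm); prints rows in calls of 5"""
    s=read_state(); p,M=(s['tool_pos'],R.from_rotvec(s['tcp_rot']).as_matrix()) if start is None else start
    for q,N,g in wps:
        q=np.array(q,float); rv=R.from_matrix(M.T@N).as_rotvec(degrees=True)
        n=max(1,int(np.ceil(max(np.linalg.norm(q-p)*100/cap,np.linalg.norm(rv)/10))))
        dp=(q-p)/n; out=[]
        for i in range(n):
            out.append([g]+(np.round(M.T@dp*100,2)+0.).tolist()+(np.round(rv/n,2)+0.).tolist()); M=M@R.from_rotvec(rv/n,degrees=True).as_matrix()
        p=q; M=N
        print('wp',q.round(3),n)
        for o in out: print('  ',','.join('%g'%v for v in o))
    return p,M
E
python3 - <<'E'
from h import *
C=lambda x,y:(270+x/4,150+y/4)
D=lambda x,y:(240+x/3,180+y/3)
mc=[pt('top',*C(*p),.003)[:2] for p in [(500,52),(720,78),(690,430),(465,403)]]
print('mat',np.array(mc).round(3),np.mean(mc,0))
for nm,p,z in [('RL',(520,75),.039),('RR',(702,100),.039),('FL',(488,367),.007),('FR',(672,391),.007)]: print(nm,pt('top',*C(*p),z))
print('handle L,R',pt('top',*C(587,75),.085),pt('top',*C(668,88),.085))
print(tri(C(590,68),D(458,262)),tri(C(672,82),D(496,315)))
print('bottle',tri((421.5,286),D(62,355)),pt('side',*D(65,345),.14))
print('tub side', pt('side',*D(125,73),.13))
print('lid knob',pt('top',189,226,.06),pt('side',255,160,.06))
E
```

```text
mat [[ 0.663 -0.256]
 [ 0.643 -0.412]
 [ 0.395 -0.379]
 [ 0.417 -0.223]] [ 0.52941991 -0.31724575]
RL [ 0.63932632 -0.26258172  0.039     ]
RR [ 0.62033416 -0.38776719  0.039     ]
FL [ 0.44114747 -0.23891442  0.007     ]
FR [ 0.42234583 -0.36623275  0.007     ]
handle L,R [ 0.62972805 -0.29861117  0.085     ] [ 0.62032704 -0.35228605  0.085     ]
(array([ 0.6322982 , -0.2998897 ,  0.08493479]), np.float64(0.004494166845137566)) (array([ 0.62464255, -0.35476623,  0.08803248]), np.float64(0.0018987539266200444))
bottle (array([ 0.32759662, -0.28866888,  0.13247263]), np.float64(0.0035849617187211098)) [ 0.33260682 -0.28805707  0.14      ]
tub side [ 0.46674516 -0.03610852  0.13      ]
lid knob [0.48884502 0.30812259 0.06      ] [0.49103483 0.29374755 0.06      ]
```

Run:
```python
from h import *
plan([((.48,.25,.30),down(33),8.5),((.6255,-.3265,.22),down(-8),8.5),((.6255,-.3265,.10),down(-8),8.5)])
```

```text
wp [0.48 0.25 0.3 ] 9
   8.5,-4.48,-3.48,-0.68,-0.01,0,4.74
   8.5,-4.75,-3.1,-0.68,-0.01,0,4.74
   8.5,-4.99,-2.7,-0.68,-0.01,0,4.74
   8.5,-5.19,-2.27,-0.68,-0.01,0,4.74
   8.5,-5.36,-1.84,-0.69,-0.01,0,4.74
   8.5,-5.5,-1.39,-0.69,-0.01,0,4.74
   8.5,-5.59,-0.93,-0.69,-0.01,0,4.74
   8.5,-5.65,-0.46,-0.69,-0.01,0,4.74
   8.5,-5.67,0,-0.69,-0.01,0,4.74
wp [ 0.626 -0.326  0.22 ] 10
   8.5,-5.63,-1.92,0.8,0,0,4.1
   8.5,-5.75,-1.51,0.8,0,0,4.1
   8.5,-5.84,-1.1,0.8,0,0,4.1
   8.5,-5.91,-0.68,0.8,0,0,4.1
   8.5,-5.94,-0.25,0.8,0,0,4.1
   8.5,-5.94,0.17,0.8,0,0,4.1
   8.5,-5.92,0.6,0.8,0,0,4.1
   8.5,-5.86,1.02,0.8,0,0,4.1
   8.5,-5.77,1.43,0.8,0,0,4.1
   8.5,-5.65,1.84,0.8,0,0,4.1
wp [ 0.626 -0.326  0.1  ] 2
   8.5,0,0,6,0,0,0
   8.5,0,0,6,0,0,0
```

Request:
move_arm:
  series: [8.5,-4.5,-3.5,-0.7,0,0,4.7,8.5,-4.8,-3.1,-0.7,0,0,4.7,8.5,-5,-2.7,-0.7,0,0,4.7,8.5,-5.2,-2.3,-0.7,0,0,4.7,8.5,-5.4,-1.8,-0.7,0,0,4.7]

```text
time: 0.72
tool_pos: [0.3432, 0.4276, 0.2741]
tcp_rot: [-1.023, -2.97, 0.001]
wrist_force: [0.6, 1.0, -0.6]
width: 0.997
grip_force: 0.0
```

Request:
move_arm:
  series: [8.5,-5.5,-1.4,-0.7,0,0,4.7,8.5,-5.6,-0.9,-0.7,0,0,4.7,8.5,-5.6,-0.5,-0.7,0,0,4.7,8.5,-5.7,0,-0.7,0,0,4.7,8.5,-5.6,-1.9,0.8,0,0,4.1]

```text
time: 1.35
tool_pos: [0.499, 0.1921, 0.2952]
tcp_rot: [1.591, 2.707, 0.003]
wrist_force: [0.2, -0.5, 0.6]
width: 0.995
grip_force: 0.0
```

Request:
move_arm:
  series: [8.5,-5.7,-1.5,0.8,0,0,4.1,8.5,-5.8,-1.1,0.8,0,0,4.1,8.5,-5.9,-0.7,0.8,0,0,4.1,8.5,-5.9,-0.2,0.8,0,0,4.1,8.5,-5.9,0.2,0.8,0,0,4.1]

```text
time: 1.98
tool_pos: [0.5713, -0.0944, 0.2536]
tcp_rot: [-2.049, -2.381, 0.0]
wrist_force: [0.4, 0.7, -0.2]
width: 0.998
grip_force: 0.0
```

Request:
move_arm:
  series: [8.5,-5.9,0.6,0.8,0,0,4.1,8.5,-5.9,1,0.8,0,0,4.1,8.5,-5.8,1.4,0.8,0,0,4.1,8.5,-5.6,1.8,0.8,0,0,4.1,8.5,0,0,0,0,0,0]

```text
time: 2.6
tool_pos: [0.6291, -0.3267, 0.2194]
tcp_rot: [-2.368, -2.061, 0.003]
wrist_force: [-0.2, 1.3, -0.4]
width: 0.996
grip_force: 0.0
```

Run:
```python
from h import *
snap('top','top1')
snap('side','side1')
plan([((.6255,-.3265,.10),down(-8),8.5),((.6255,-.3265,.056),down(-8),8.5)],cap=3)
```

```text
wp [ 0.626 -0.326  0.1  ] 5
   8.5,-0.08,-0.06,2.42,-0.03,-0.02,0.05
   8.5,-0.08,-0.06,2.42,-0.03,-0.02,0.05
   8.5,-0.08,-0.06,2.42,-0.03,-0.02,0.05
   8.5,-0.08,-0.06,2.42,-0.03,-0.02,0.05
   8.5,-0.08,-0.06,2.42,-0.03,-0.02,0.05
wp [ 0.626 -0.326  0.056] 2
   8.5,0,0,2.2,0,0,0
   8.5,0,0,2.2,0,0,0
```

View pics/side1.png

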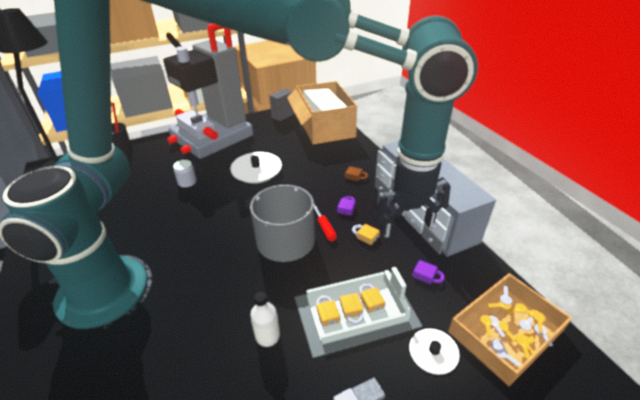

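The scene is unchanged: tray handle at about (400,285), tub at (285,220), bench lock at (367,234), and the gripper hangs above the handle. I'll descend and grip.

Request:
move_arm:
  series: [8.5,-0.1,-0.1,4,0,0,0.1,8.5,-0.2,-0.1,4,0,0,0.1,8.5,-0.1,-0.1,4,0,0,0,8.5,0,0,2.3,0,0,0,8.5,0,0,2,0,0,0]

```text
time: 3.32
tool_pos: [0.6269, -0.3254, 0.0591]
tcp_rot: [2.367, 2.065, 0.001]
wrist_force: [0.1, -0.5, 1.0]
width: 0.997
grip_force: 0.0
```

Request:
move_arm:
  series: [2,0,0,0,0,0,0,2,0,0,0,0,0,0,1.5,0,0,0,0,0,0,0.5,0,0,0,0,0,0,0,0,0,0,0,0,0]
  grip_force: 110

```text
time: 3.95
tool_pos: [0.6275, -0.3268, 0.0608]
tcp_rot: [2.368, 2.061, 0.002]
wrist_force: [0.3, 0.3, 4.7]
width: 0.097
grip_force: 107.8
```

Request:
move_arm:
  series: [0,0,0,0,0,0,0,0,0,0,0,0,0,0,0,0,0,0,0,0,0,0,0,0,-1,0,0,0,0,0,0,-1,0,0,0]

```text
time: 4.58
tool_pos: [0.625, -0.3258, 0.0777]
tcp_rot: [-2.366, -2.062, 0.002]
wrist_force: [0.3, -0.0, -6.9]
width: 0.101
grip_force: 107.6
```

Run:
```python
from h import *
s=read_state(); print(s['torque'],s['tool_pos'])
snap('side','side2')
```

```text
[-0.14506918 -0.64065452 -0.03193234] [ 0.62499452 -0.32576778  0.07767633]
```

View pics/side2.png

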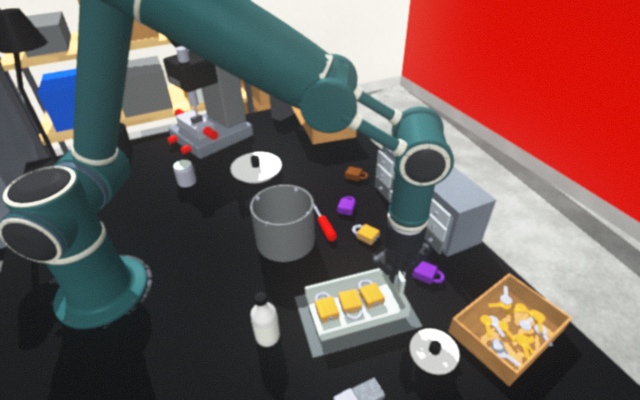

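```bash
cat >> h.py <<'E'
def tray_pose(th,z,d,yaw=-5,tub=(.466,-.034)):
    T=(R.from_euler('z',yaw,degrees=True)*R.from_euler('y',-th,degrees=True)).as_matrix()
    a=np.radians(yaw); sp=np.array([tub[0]+d*np.cos(a),tub[1]+d*np.sin(a),z])
    return sp+T@[.195,0,.054],T@down(0)
E
python3 - <<'E'
from h import *
w=lambda *a:(*tray_pose(*a),0)
p=plan([((.626,-.3265,.25),down(-8),0)],cap=4.5)
p=plan([w(0,.20,.035)],p,cap=3)
p=plan([w(8,.165,.035),w(8,.15,.035)],p)
plan([w(t,.142,.033) for t in (18,28,38)],p)
E
```

```text
wp [ 0.626 -0.326  0.25 ] 4
   0,0,0,-4.25,-0.01,0,0.04
   0,0,0,-4.25,-0.01,0,0.04
   0,0,0,-4.25,-0.01,0,0.04
   0,0,0,-4.25,-0.01,0,0.04
wp [ 0.695 -0.054  0.254] 10
   0,2.79,0.31,-0.04,0,0,-0.3
   0,2.79,0.32,-0.04,0,0,-0.3
   0,2.79,0.33,-0.04,0,0,-0.3
   0,2.79,0.35,-0.04,0,0,-0.3
   0,2.79,0.36,-0.04,0,0,-0.3
   0,2.79,0.38,-0.04,0,0,-0.3
   0,2.78,0.39,-0.04,0,0,-0.3
   0,2.78,0.41,-0.04,0,0,-0.3
   0,2.78,0.42,-0.04,0,0,-0.3
   0,2.78,0.44,-0.04,0,0,-0.3
wp [ 0.686 -0.053  0.246] 1
   0,0,-0.94,0.84,-8,0,0
wp [ 0.686 -0.053  0.231] 1
   0,0,-0.21,1.49,0,0,0
wp [ 0.667 -0.052  0.254] 1
   0,0,-1.54,-2.54,-10,0,0
wp [ 0.645 -0.05   0.281] 2
   0,0,-0.62,-1.65,-5,0,0
   0,0,-0.47,-1.7,-5,0,0
wp [ 0.619 -0.047  0.305] 1
   0,0,-1.23,-3.3,-10,0,0
```

Request:
move_arm:
  series: [0,0,0,-3.5,0,0,0,0,0,0,-4.5,0,0,0,0,0,0,-4.5,0,0,0,0,0,0,-3.5,0,0,0,0,0,0,-1,0,0,0]

```text
time: 5.25
tool_pos: [0.6277, -0.3272, 0.2526]
tcp_rot: [2.365, 2.06, 0.003]
wrist_force: [-0.1, -1.3, -6.9]
width: 0.095
grip_force: 109.1
```

Request:
move_arm:
  series: [0,2,0.2,0,0,0,-0.3,0,3,0.3,0,0,0,-0.3,0,3,0.4,0,0,0,-0.3,0,3,0.4,0,0,0,-0.3,0,3,0.4,0,0,0,-0.3]

```text
time: 5.88
tool_pos: [0.6597, -0.1872, 0.2456]
tcp_rot: [-2.337, -2.092, 0.004]
wrist_force: [-0.4, -0.1, -6.3]
width: 0.097
grip_force: 109.2
```

Request:
move_arm:
  series: [0,3,0.4,0,0,0,-0.3,0,3,0.4,0,0,0,-0.3,0,3,0.4,0,0,0,-0.3,0,3,0.4,0,0,0,-0.3,0,1.9,0.4,0,0,0,-0.3]

```text
time: 6.5
tool_pos: [0.6937, -0.0509, 0.2461]
tcp_rot: [-2.309, -2.125, 0.005]
wrist_force: [0.5, -0.2, -5.9]
width: 0.101
grip_force: 109.1
```

Run:
```python
from h import *
snap('top','top3'); 
a=snap('side','side3')
t=cv2.imread('pics/top3.png'); s=cv2.imread('pics/side3.png')
cv2.imwrite('pics/e.png',np.hstack([cv2.resize(t[120:320,230:430],None,fx=2,fy=2),cv2.resize(s[150:350,240:440],None,fx=2,fy=2)]))
w=lambda *a:(*tray_pose(*a),0)
p=plan([w(8,.165,.035),w(8,.15,.035)])
plan([w(t,.142,.033) for t in (18,28,38)],p)
```

```text
wp [ 0.686 -0.053  0.246] 1
   0,-0.34,-0.85,0.14,-8.17,-0.08,0.29
wp [ 0.686 -0.053  0.231] 1
   0,0,-0.21,1.49,0,0,0
wp [ 0.667 -0.052  0.254] 1
   0,0,-1.54,-2.54,-10,0,0
wp [ 0.645 -0.05   0.281] 2
   0,0,-0.62,-1.65,-5,0,0
   0,0,-0.47,-1.7,-5,0,0
wp [ 0.619 -0.047  0.305] 1
   0,0,-1.23,-3.3,-10,0,0
```

View pics/e.png

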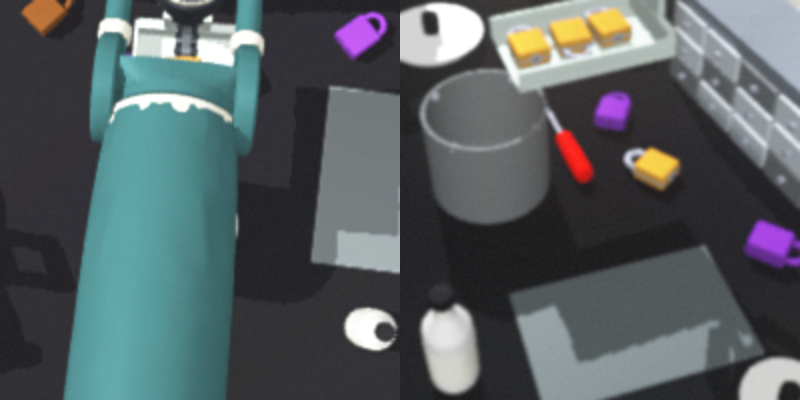

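Run:
```python
from h import *
s=read_state(); T=R.from_rotvec(s['tcp_rot']).as_matrix()@down(0).T
for y in(-.062,.062):print(px('side',s['tool_pos']+T@[-.195,y,-.058]),px('side',s['tool_pos']+T@[-.195,y,-.03]))
```

```text
[299.98307146 196.26933943] [299.4196198  186.69957844]
[285.2273524  167.92892331] [284.45031998 158.73237471]
```

Request:
move_arm:
  series: [0,-0.3,-0.9,0.1,-8,0,0.3,0,0,-0.2,1.5,0,0,0,0,0,-1.5,-2.5,-10,0,0,0,0,-1.1,-3.3,-10,0,0,0,0,-1.2,-3.3,-10,0,0]

```text
time: 7.22
tool_pos: [0.621, -0.0505, 0.308]
tcp_rot: [1.909, 1.743, 0.602]
wrist_force: [-0.2, 0.1, -5.3]
width: 0.095
grip_force: 111.6
```

Request:
move_arm:
  series: [0,0,0,0,0,0,0,0,0,0,0,0,0,0,0,0,0,0,0,0,0,0,0,0,0,0,0,0,0,0,0,0,0,0,0]

```text
time: 7.85
tool_pos: [0.6224, -0.05, 0.3082]
tcp_rot: [1.91, 1.745, 0.602]
wrist_force: [-0.0, 0.1, -2.4]
width: 0.098
grip_force: 112.4
```

Run:
```python
from h import *
s=read_state(); T=R.from_rotvec(s['tcp_rot']).as_matrix()@down(0).T; print('spout',s['tool_pos']+T@[-.195,0,-.054],s['wrist_force'])
snap('side','side4')
im=cv2.imread('pics/side4.png')
cv2.imwrite('pics/f.png',cv2.resize(im[100:280,220:420],None,fx=3,fy=3))
w=lambda *a:(*tray_pose(*a),0)
p=plan([w(t,.142,.033) for t in (48,58)])
```

```text
spout [ 0.50256306 -0.03909023  0.14549716] [-0.03367235  0.14444493 -2.3751477 ]
wp [ 0.589 -0.045  0.323] 1
   0,0.22,-1.7,-3.26,-9.98,0.1,-0.14
wp [ 0.556 -0.042  0.336] 2
   0,0,-0.62,-1.65,-5,0,0
   0,0,-0.47,-1.7,-5,0,0
```

View pics/f.png

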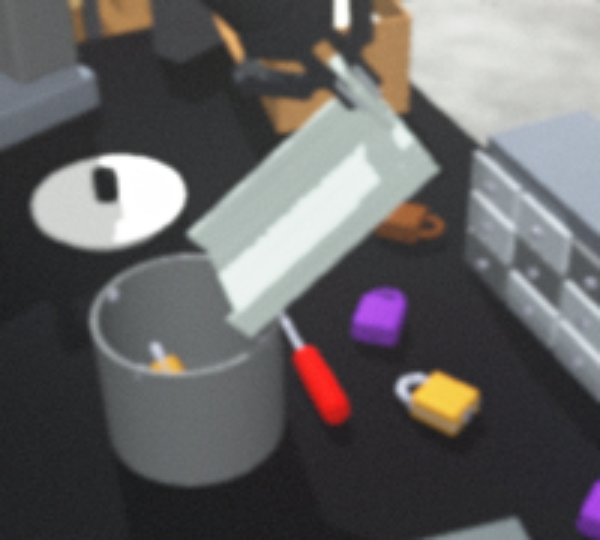

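The tray is empty (wrist 2.4 N) and the locks are in the tub; the spout is at about (235,330) in the crop. I'll take the tray back to the mat.

Run:
```python
from h import *
s=read_state(); M=R.from_rotvec(s['tcp_rot']).as_matrix()
p=plan([(s['tool_pos']+[0,0,.06],M,0)])
plan([((.66,-.08,.30),down(-6),0),((.623,-.330,.25),down(-8),0),((.623,-.330,.08),down(-8),0),((.623,-.330,.066),down(-8),0)],p)
```

```text
wp [ 0.622 -0.05   0.368] 1
   0,0,3.7,-4.73,0,0,0
wp [ 0.66 -0.08  0.3 ] 4
   0,-0.66,-0.25,1.96,9.5,-0.07,0.2
   0,-0.66,0.08,1.98,9.5,-0.07,0.2
   0,-0.66,0.41,1.94,9.5,-0.07,0.2
   0,-0.65,0.73,1.84,9.5,-0.07,0.2
wp [ 0.623 -0.33   0.25 ] 5
   0,-5.05,-0.21,1,0,0,0.4
   0,-5.05,-0.18,1,0,0,0.4
   0,-5.05,-0.14,1,0,0,0.4
   0,-5.05,-0.11,1,0,0,0.4
   0,-5.05,-0.07,1,0,0,0.4
wp [ 0.623 -0.33   0.08 ] 3
   0,0,0,5.67,0,0,0
   0,0,0,5.67,0,0,0
   0,0,0,5.67,0,0,0
wp [ 0.623 -0.33   0.066] 1
   0,0,0,1.4,0,0,0
```

Request:
move_arm:
  series: [0,0,3.7,-4.7,0,0,0,0,-0.7,-0.3,2,9.5,0,0.2,0,-0.7,0.1,2,9.5,0,0.2,0,-0.7,0.4,1.9,9.5,0,0.2,0,-0.7,0.7,1.8,9.5,0,0.2]

```text
time: 8.52
tool_pos: [0.6604, -0.0818, 0.3003]
tcp_rot: [-2.33, -2.101, -0.004]
wrist_force: [0.4, 0.0, -1.8]
width: 0.101
grip_force: 112.2
```

Request:
move_arm:
  series: [0,-5,-0.2,1,0,0,0.4,0,-5,-0.2,1,0,0,0.4,0,-5,-0.1,1,0,0,0.4,0,-5,-0.1,1,0,0,0.4,0,-5,-0.1,1,0,0,0.4]

```text
time: 9.15
tool_pos: [0.6233, -0.3306, 0.2477]
tcp_rot: [-2.369, -2.062, -0.007]
wrist_force: [-0.2, -1.3, -2.5]
width: 0.098
grip_force: 112.2
```

Request:
move_arm:
  series: [0,0,0,5,0,0,0,0,0,0,5,0,0,0,0,0,0,3,0,0,0,0,0,0,0,0,0,0]

```text
time: 9.65
tool_pos: [0.6207, -0.327, 0.1137]
tcp_rot: [-2.362, -2.056, -0.002]
wrist_force: [-0.7, 1.2, -2.7]
width: 0.098
grip_force: 112.2
```

Run:
```python
from h import *
plan([((.623,-.330,.08),down(-8),0),((.623,-.330,.063),down(-8),0)])
```

```text
wp [ 0.623 -0.33   0.08 ] 1
   0,-0.3,0.29,3.37,-0.35,-0.42,0.08
wp [ 0.623 -0.33   0.063] 1
   0,0,0,1.7,0,0,0
```

Request:
move_arm:
  series: [0,-0.2,0.1,3.3,0,0,0,0,0,0,1,0,0,0,0,0,0,0.5,0,0,0,0,0,0,0,0,0,0]

```text
time: 10.15
tool_pos: [0.6239, -0.3301, 0.071]
tcp_rot: [-2.368, -2.062, -0.006]
wrist_force: [-0.1, -0.2, -1.7]
width: 0.096
grip_force: 112.2
```

Run:
```python
from h import *
s=read_state(); print(s['tool_pos'],s['wrist_force'],s['torque'])
```

```text
[ 0.62394462 -0.33012573  0.07102061] [-0.14990285 -0.17123892 -1.71390227] [-0.00720893 -0.21176359  0.03787161]
```

Still hanging about 8 mm up; lower more, release and rise.

Request:
move_arm:
  series: [0,0,0,0.6,0,0,0,0,0,0,0.4,0,0,0,0,0,0,0.1,0,0,0]

```text
time: 10.52
tool_pos: [0.6239, -0.3298, 0.0609]
tcp_rot: [-2.368, -2.061, -0.006]
wrist_force: [-3.0, 3.4, 7.9]
width: 0.101
grip_force: 113.7
```

Request:
move_arm:
  series: [1.5,0,0,0,0,0,0,3,0,0,0,0,0,0,5,0,0,0,0,0,0,7,0,0,0,0,0,0,7,0,0,-2,0,0,0]
  grip_force: 40

```text
time: 11.15
tool_pos: [0.6215, -0.3289, 0.0771]
tcp_rot: [-2.363, -2.058, -0.003]
wrist_force: [0.2, 0.3, 0.1]
width: 0.821
grip_force: 0.0
```

Request:
move_arm:
  series: [7,0,0,-5,0,0,0,7,0,0,-5,0,0,0,7,0,0,-5,0,0,0,7,0,0,0,0,0,0]

```text
time: 11.65
tool_pos: [0.6266, -0.3326, 0.2381]
tcp_rot: [2.362, 2.057, 0.013]
wrist_force: [0.1, 0.4, 0.0]
width: 0.819
grip_force: 0.0
```

Run:
```python
from h import *
snap('top','top5');snap('side','side5')
t=cv2.imread('pics/top5.png'); s=cv2.imread('pics/side5.png')
cv2.imwrite('pics/g.png',np.vstack([cv2.resize(t[130:260,260:470],(768,474)),])) 
cv2.imwrite('pics/g.png',np.hstack([cv2.resize(t[120:320,280:480],None,fx=2,fy=2),cv2.resize(s[150:350,240:440],None,fx=2,fy=2)]))
h=cv2.cvtColor(s,cv2.COLOR_BGR2HSV); m=cv2.inRange(h,(18,120,100),(32,255,255))
n,l,st,c=cv2.connectedComponentsWithStats(m)
for i in range(1,n):
    if st[i,4]>60: print(c[i],st[i,4],pt('side',*c[i],.02))
```

```text
[271.74022066  52.73921765] 997 [0.91598501 1.36026884 0.02      ]
[298.82901554 106.04663212] 193 [0.79709066 0.67024224 0.02      ]
[367.94117647 232.19747899] 238 [ 0.67432847 -0.12104919  0.02      ]
[520.58651685 329.13183521] 1335 [ 0.81716934 -0.51716197  0.02      ]
[487.19762846 328.77865613] 253 [ 0.75412974 -0.48581086  0.02      ]
```

View pics/g.png

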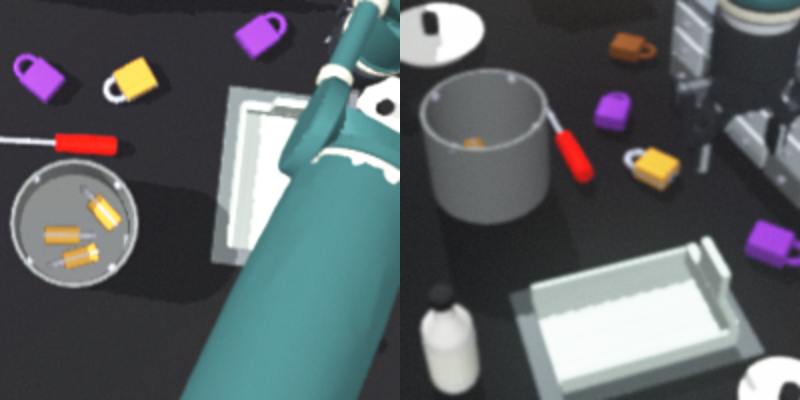

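Run:
```python
from h import *
p=plan([((.673,-.12,.16),down(29),8.5),((.673,-.12,.03),down(29),8.5),((.673,-.12,.011),down(29),8.5)])
print('---')
p=plan([((.673,-.12,.25),down(29),0),((.475,-.025,.23),down(29),0),((.475,-.025,.11),down(29),0)],p)
```

```text
wp [ 0.673 -0.12   0.16 ] 4
   8.5,5.39,0.49,1.8,0.06,-0.04,-9.23
   8.5,5.24,1.35,1.8,0.06,-0.04,-9.23
   8.5,4.96,2.17,1.79,0.06,-0.04,-9.23
   8.5,4.54,2.94,1.79,0.06,-0.04,-9.23
wp [ 0.673 -0.12   0.03 ] 3
   8.5,0,0,4.33,0,0,0
   8.5,0,0,4.33,0,0,0
   8.5,0,0,4.33,0,0,0
wp [ 0.673 -0.12   0.011] 1
   8.5,0,0,1.9,0,0,0
---
wp [ 0.673 -0.12   0.25 ] 4
   0,0,0,-5.98,0,0,0
   0,0,0,-5.98,0,0,0
   0,0,0,-5.98,0,0,0
   0,0,0,-5.98,0,0,0
wp [ 0.475 -0.025  0.23 ] 4
   0,4.48,-3.18,0.5,0,0,0
   0,4.48,-3.18,0.5,0,0,0
   0,4.48,-3.18,0.5,0,0,0
   0,4.48,-3.18,0.5,0,0,0
wp [ 0.475 -0.025  0.11 ] 3
   0,0,0,4,0,0,0
   0,0,0,4,0,0,0
   0,0,0,4,0,0,0
```

Request:
move_arm:
  series: [8.5,5.4,0.5,1.8,0,0,-9.2,8.5,5.2,1.4,1.8,0,0,-9.2,8.5,5,2.2,1.8,0,0,-9.2,8.5,4.5,2.9,1.8,0,0,-9.2,8.5,0,0,2,0,0,0]

```text
time: 12.38
tool_pos: [0.6724, -0.1154, 0.1353]
tcp_rot: [-1.587, -2.705, -0.007]
wrist_force: [0.2, -0.6, 0.3]
width: 0.996
grip_force: 0.0
```

Request:
move_arm:
  series: [8.5,0,0,4,0,0,0,8.5,0,0,4,0,0,0,8.5,0,0,1,0,0,0,8.5,0,0,0,0,0,0]

```text
time: 12.88
tool_pos: [0.6719, -0.1199, 0.0466]
tcp_rot: [-1.596, -2.7, -0.005]
wrist_force: [-0.1, 0.8, 0.6]
width: 0.994
grip_force: 0.0
```

Run:
```python
from h import *
p=plan([((.673,-.12,.011),down(29),8.5)])
```

```text
wp [ 0.673 -0.12   0.011] 1
   8.5,-0.08,0.08,3.56,0.02,-0.33,-0.18
```

Request:
move_arm:
  series: [8.5,0,0.1,2,0,0,0,8.5,0,0,1.4,0,0,0,5,0,0,0,0,0,0,4,0,0,0,0,0,0,3,0,0,0,0,0,0]
  grip_force: 60

```text
time: 13.5
tool_pos: [0.6753, -0.1188, 0.0154]
tcp_rot: [1.597, 2.705, 0.008]
wrist_force: [0.1, 0.3, -1.7]
width: 0.5
grip_force: 62.7
```

Request:
move_arm:
  series: [3,0,0,0,0,0,0,3,0,0,0,0,0,0,3,0,0,-3,0,0,0,3,0,0,-5,0,0,0,3,0,0,-5,0,0,0]

```text
time: 14.12
tool_pos: [0.6728, -0.1191, 0.1438]
tcp_rot: [-1.595, -2.701, -0.005]
wrist_force: [0.7, -0.3, -0.8]
width: 0.499
grip_force: 62.8
```

Request:
move_arm:
  series: [3,0,0,-5,0,0,0,3,0,0,-5,0,0,0,3,0,0,0,0,0,0]

```text
time: 14.5
tool_pos: [0.6768, -0.1204, 0.2502]
tcp_rot: [1.593, 2.699, 0.012]
wrist_force: [0.9, 0.6, -1.2]
width: 0.502
grip_force: 62.9
```

Run:
```python
from h import *
snap('side','side6')
p=plan([((.475,-.025,.23),down(29),3),((.475,-.025,.11),down(29),3)])
```

```text
wp [ 0.475 -0.025  0.23 ] 4
   3,4.5,-3.23,0.4,0.09,-0.01,-0.03
   3,4.5,-3.23,0.4,0.09,-0.01,-0.03
   3,4.5,-3.23,0.4,0.09,-0.01,-0.03
   3,4.5,-3.23,0.41,0.09,-0.01,-0.03
wp [ 0.475 -0.025  0.11 ] 3
   3,0,0,4,0,0,0
   3,0,0,4,0,0,0
   3,0,0,4,0,0,0
```

Held (width 43 mm, about 1.3 N). On to the tub.

Request:
move_arm:
  series: [3,4.5,-3.2,0.4,0,0,0,3,4.5,-3.2,0.4,0,0,0,3,4.5,-3.2,0.4,0,0,0,3,4.5,-3.2,0.4,0,0,0,3,0,0,2,0,0,0]

```text
time: 15.18
tool_pos: [0.4704, -0.0223, 0.2059]
tcp_rot: [-1.592, -2.702, -0.005]
wrist_force: [0.0, 0.3, -1.1]
width: 0.499
grip_force: 62.8
```

Request:
move_arm:
  series: [3,0,0,3,0,0,0,3,0,0,3,0,0,0,3,0,0,3,0,0,0,3,0,0,1,0,0,0,3,0,0,0,0,0,0]

```text
time: 15.8
tool_pos: [0.4733, -0.0232, 0.1065]
tcp_rot: [-1.594, -2.7, -0.004]
wrist_force: [0.7, -0.4, -0.7]
width: 0.496
grip_force: 62.7
```

Request:
move_arm:
  series: [6,0,0,0,0,0,0,6,0,0,0,0,0,0,6,0,0,0,0,0,0,6,0,0,-3,0,0,0,6,0,0,-5,0,0,0]

```text
time: 16.42
tool_pos: [0.4733, -0.0235, 0.1876]
tcp_rot: [-1.594, -2.7, -0.004]
wrist_force: [0.3, -0.9, 0.5]
width: 0.701
grip_force: 0.0
```

Request:
move_arm:
  series: [6,0,0,-6,0,0,0,6,-4,-4,-3,0,0,0,6,-4,5,0,0,0,0,6,-4,5,0,0,0,0,6,-4,5,0,0,0,0]

```text
time: 17.05
tool_pos: [0.6463, -0.1098, 0.2786]
tcp_rot: [1.598, 2.705, 0.008]
wrist_force: [0.8, 0.7, 1.4]
width: 0.706
grip_force: 0.0
```

Run:
```python
from h import *
snap('top','top7');snap('side','side7')
t=cv2.imread('pics/top7.png'); s=cv2.imread('pics/side7.png')
cv2.imwrite('pics/i.png',np.hstack([cv2.resize(t[110:310,130:480],None,fx=1.2,fy=2),cv2.resize(s[130:330,200:400],(380,400))]))
```

```text
(no output)
```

View pics/i.png

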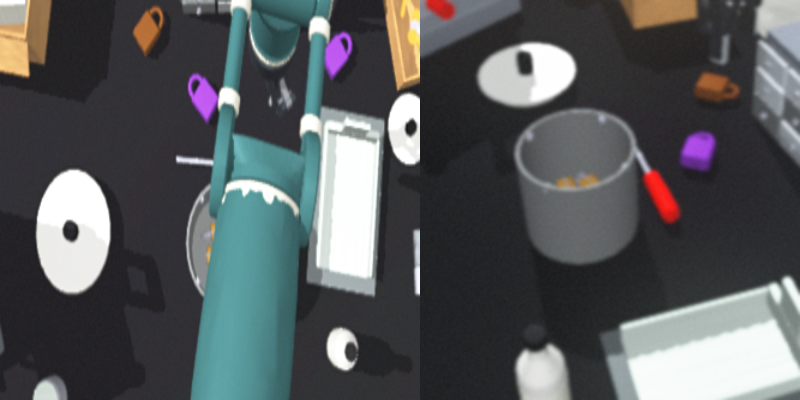

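The bench lock has dropped in with the others. Next I'll measure the lid (crop (70,232), about pixel (188,226) in the top view).

Run:
```python
from h import *
def fit(cam,f,roi,z,knob):
    im=cv2.imread(f); x0,y0,x1,y1=roi; g=cv2.cvtColor(im,cv2.COLOR_BGR2HSV)[y0:y1,x0:x1]
    m=cv2.inRange(g,(0,0,110),(180,60,255)); c=max(cv2.findContours(m,0,1)[0],key=cv2.contourArea)
    # cast hull points onto plane z, fit circle
    P=np.array([pt(cam,q[0]+x0,q[1]+y0,z)[:2] for q in cv2.convexHull(c)[:,0]])
    s=np.linalg.lstsq(np.c_[2*P,np.ones(len(P))],(P**2).sum(1),rcond=None)[0]; r=np.sqrt(s[2]+s[:2]@s[:2])
    print(cam,'flange',s[:2],r,np.abs(np.linalg.norm(P-s[:2],axis=1)-r).max())
    F=np.zeros_like(m); cv2.drawContours(F,[cv2.convexHull(c)],-1,255,-1)
    k=(g[:,:,2]<80)&(cv2.erode(F,np.ones((9,9)))>0); ys,xs=np.where(k); print(' knob blob',xs.mean()+x0,ys.mean()+y0,xs.min()+x0,xs.max()+x0,ys.min()+y0,ys.max()+y0,len(xs))
    for dz in (.026,.043,.06): print('  ',px(cam,[*s[:2],dz]))
fit('top','pics/top7.png',(150,185,235,265),.026,1)
fit('side','pics/side7.png',(222,145,290,190),.026,1)
```

```text
top flange [0.49378817 0.31337041] 0.08551329714569349 0.0007858009388326676
 knob blob 188.36263736263737 225.0989010989011 183 194 221 229 91
   [190.47279911 225.14696213]
   [188.79694707 224.66676612]
   [187.07610796 224.17356126]
side flange [0.49543313 0.31046979] 0.0891962292059529 0.006186183051020783
 knob blob 254.7741935483871 161.3548387096774 252 258 156 166 62
   [256.007591   165.73072969]
   [255.38856674 161.46882111]
   [254.75953547 157.13537055]
```

Run:
```python
from h import *
p=plan([((.494,.313,.15),down(29),7),((.494,.313,.08),down(29),7)])
```

```text
wp [0.494 0.313 0.15 ] 8
   7,5.56,0.86,1.58,0.01,-0.04,-0.02
   7,5.56,0.86,1.57,0.01,-0.04,-0.02
   7,5.56,0.86,1.57,0.01,-0.04,-0.02
   7,5.56,0.86,1.57,0.01,-0.04,-0.02
   7,5.56,0.86,1.56,0.01,-0.04,-0.02
   7,5.56,0.87,1.56,0.01,-0.04,-0.02
   7,5.56,0.87,1.56,0.01,-0.04,-0.02
   7,5.56,0.87,1.55,0.01,-0.04,-0.02
wp [0.494 0.313 0.08 ] 2
   7,0,0,3.5,0,0,0
   7,0,0,3.5,0,0,0
```

Request:
move_arm:
  series: [7,5.6,0.9,0,0,0,0,7,5.6,0.9,0,0,0,0,7,5.6,0.9,0,0,0,0,7,5.6,0.9,2,0,0,0,7,5.6,0.9,2,0,0,0]

```text
time: 17.77
tool_pos: [0.5476, 0.1596, 0.2392]
tcp_rot: [-1.597, -2.705, -0.009]
wrist_force: [1.4, -0.9, -0.7]
width: 0.82
grip_force: 0.0
```

Request:
move_arm:
  series: [7,5.6,0.9,2,0,0,0,7,5.6,0.9,2,0,0,0,7,5.3,0.7,2,0,0,0,7,0,0,2.5,0,0,0,7,0,0,0,0,0,0]

```text
time: 18.4
tool_pos: [0.4883, 0.3146, 0.1523]
tcp_rot: [-1.593, -2.703, -0.0]
wrist_force: [-0.4, -0.2, -0.4]
width: 0.817
grip_force: 0.0
```

Run:
```python
from h import *
snap('top','top8');snap('side','side8')
t=cv2.imread('pics/top8.png'); s=cv2.imread('pics/side8.png')
cv2.imwrite('pics/j.png',np.hstack([cv2.resize(t[160:290,240:440],(600,390)),cv2.resize(s[130:330,200:300],(195,390))]))
h=cv2.cvtColor(s,cv2.COLOR_BGR2HSV)
p=plan([((.494,.313,.08),down(29),7),((.494,.313,.04),down(29),7)])
```

```text
wp [0.494 0.313 0.08 ] 2
   7,-0.17,0.09,3.75,0.09,-0.11,-0.06
   7,-0.16,0.09,3.75,0.09,-0.11,-0.06
wp [0.494 0.313 0.04 ] 1
   7,0,0,4,0,0,0
```

View pics/j.png

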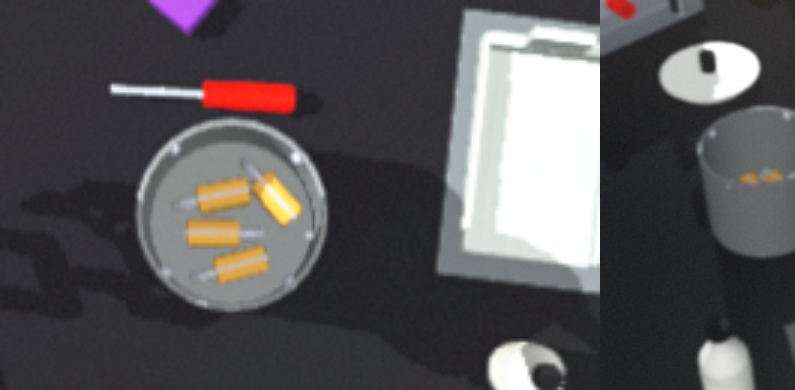

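All four locks lie low in the tub, whose rim centre is still at about (317,232). I'll grip the lid's knob.

Request:
move_arm:
  series: [7,0,0,3.5,0,0,0,7,0,0,3.5,0,0,0,7,0,0,0,0,0,0,7,0,0,0,0,0,0]

```text
time: 19.0
tool_pos: [0.4923, 0.3155, 0.0864]
tcp_rot: [-1.598, -2.704, -0.011]
wrist_force: [0.8, 0.2, -0.1]
width: 0.814
grip_force: 0.0
```

Run:
```python
from h import *
p=plan([((.494,.313,.041),down(29),7)])
```

```text
wp [0.494 0.313 0.041] 1
   7,-0.32,0,4.53,0.33,-0.23,-0.17
```

Request:
move_arm:
  series: [7,-0.2,0,2.5,0,0,0,7,0,0,1.9,0,0,0,3,0,0,0,0,0,0,2,0,0,0,0,0,0,1,0,0,0,0,0,0]
  grip_force: 60

```text
time: 19.62
tool_pos: [0.4929, 0.3145, 0.0416]
tcp_rot: [-1.597, -2.705, -0.01]
wrist_force: [1.0, 0.6, 2.0]
width: 0.335
grip_force: 59.6
```

Request:
move_arm:
  series: [1,0,0,0,0,0,0,1,0,0,0,0,0,0,1,0,0,0,0,0,0]

```text
time: 20.0
tool_pos: [0.4928, 0.3145, 0.0416]
tcp_rot: [-1.597, -2.705, -0.011]
wrist_force: [0.6, 1.2, 5.9]
width: 0.333
grip_force: 59.9
```

Run:
```python
from h import *
s=read_state();print(s['tool_pos'],s['width'],s['wrist_force'])
p=plan([((.494,.313,.25),down(29),1)])
p=plan([((.466,-.034,.25),down(29),1)],p)
p=plan([((.466,-.034,.18),down(29),1)],p)
```

```text
[0.49284543 0.31454065 0.04158679] 0.33263213452388823 [0.56672322 1.15961969 5.91109245]
wp [0.494 0.313 0.25 ] 4
   1,-0.03,0.04,-5.21,0.08,-0.06,-0.03
   1,-0.03,0.03,-5.21,0.08,-0.06,-0.03
   1,-0.04,0.02,-5.21,0.08,-0.06,-0.03
   1,-0.04,0.01,-5.21,0.08,-0.06,-0.03
wp [ 0.466 -0.034  0.25 ] 6
   1,-4.83,-3.21,0,0,0,0
   1,-4.83,-3.21,0,0,0,0
   1,-4.83,-3.21,0,0,0,0
   1,-4.83,-3.21,0,0,0,0
   1,-4.83,-3.21,0,0,0,0
   1,-4.83,-3.21,0,0,0,0
wp [ 0.466 -0.034  0.18 ] 2
   1,0,0,3.5,0,0,0
   1,0,0,3.5,0,0,0
```

Request:
move_arm:
  series: [1,0,0,-3,0,0,0,1,0,0,-5,0,0,0,1,0,0,-6,0,0,0,1,0,0,-5,0,0,0,1,0,0,-2,0,0,0]

```text
time: 20.62
tool_pos: [0.4927, 0.3135, 0.2536]
tcp_rot: [1.597, 2.705, 0.014]
wrist_force: [0.3, 0.1, -2.6]
width: 0.328
grip_force: 59.5
```

Request:
move_arm:
  series: [1,-4.8,-3.2,0,0,0,0,1,-4.8,-3.2,0,0,0,0,1,-4.8,-3.2,0,0,0,0,1,-4.8,-3.2,0,0,0,0,1,-4.8,-3.2,0,0,0,0]

```text
time: 21.25
tool_pos: [0.4657, 0.0237, 0.2464]
tcp_rot: [-1.594, -2.701, -0.004]
wrist_force: [1.1, 0.1, -0.4]
width: 0.333
grip_force: 59.7
```

Request:
move_arm:
  series: [1,-4.8,-3.2,0,0,0,0,1,0,0,3,0,0,0,1,0,0,2,0,0,0,1,0,0,0,0,0,0,1,0,0,0,0,0,0]

```text
time: 21.88
tool_pos: [0.4624, -0.0317, 0.1981]
tcp_rot: [-1.595, -2.703, -0.006]
wrist_force: [0.1, 0.3, -0.9]
width: 0.331
grip_force: 59.8
```

Run:
```python
from h import *
s=read_state();print(s['tool_pos'],s['width'],s['wrist_force'])
snap('side','side9')
im=cv2.imread('pics/side9.png'); cv2.imwrite('pics/k.png',cv2.resize(im[110:280,200:400],None,fx=3,fy=3))
p=plan([((.466,-.034,.175),down(29),1)])
```

```text
[ 0.46238943 -0.03168729  0.19809299] 0.3313292632519046 [ 0.0779801   0.30996136 -0.91332694]
wp [ 0.466 -0.034  0.175] 1
   1,-0.36,0.15,2.38,0.17,-0.22,-0.08
```

View pics/k.png

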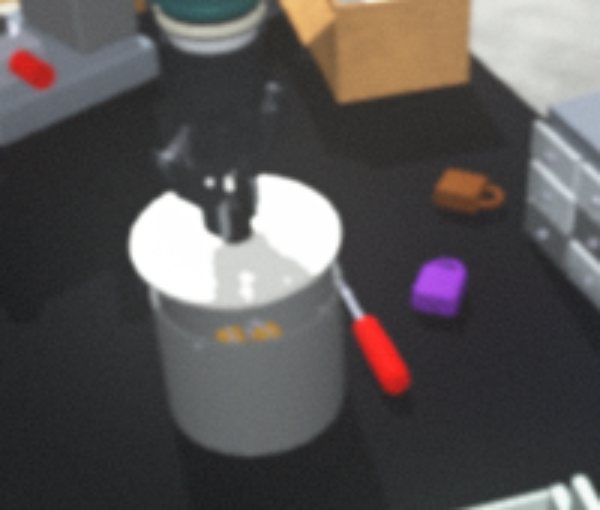

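Run:
```python
from h import *
im=cv2.imread('pics/side9.png'); g=cv2.cvtColor(im,cv2.COLOR_BGR2HSV)[150:230,225:325]
m=cv2.inRange(g,(0,0,130),(180,50,255)); n,l,s,c=cv2.connectedComponentsWithStats(m); i=1+s[1:,4].argmax()
h=cv2.convexHull(np.argwhere(l==i)[:,::-1].astype(np.float32).reshape(-1,1,2))[:,0]
for z in(.178,.182):
    P=np.array([pt('side',q[0]+225,q[1]+150,z)[:2] for q in h]); s=np.linalg.lstsq(np.c_[2*P,np.ones(len(P))],(P**2).sum(1),rcond=None)[0]
    print(z,s[:2],np.sqrt(s[2]+s[:2]@s[:2]))
# tub rim, from clear picture side8, tub body edge
print('tub',pt('side',240+125/3,180+73/3,.13))
```

```text
0.178 [ 0.46667961 -0.05567979] 0.10458339792307669
0.182 [ 0.46518234 -0.06056073] 0.10385996280092684
tub [ 0.46674516 -0.03610852  0.13      ]
```

Run:
```python
from h import *
f=lambda x,y,z:pt('side',200+x/3,110+y/3,z)[:2]
for z in (.176,.182):
    P=np.array([f(*q,z) for q in[(129,240),(343,238),(225,306),(270,174),(150,203),(155,284),(325,275),(330,208)]]);s=np.linalg.lstsq(np.c_[2*P,np.ones(len(P))],(P**2).sum(1),rcond=None)[0]
    print(z,s[:2],np.sqrt(s[2]+s[:2]@s[:2]),(np.linalg.norm(P-s[:2],axis=1)).round(3))
```

```text
0.176 [ 0.46587601 -0.02838131] 0.08771088291038283 [0.087 0.088 0.089 0.089 0.09  0.085 0.091 0.084]
0.182 [ 0.46364615 -0.03595976] 0.08680393550745516 [0.086 0.087 0.088 0.088 0.089 0.084 0.09  0.083]
```

Request:
move_arm:
  series: [1,-0.2,0.1,1,0,0,0,1,0,0,1,0,0,0,1,0,0,0.8,0,0,0,1,0,0,0,0,0,0]

```text
time: 22.42
tool_pos: [0.4636, -0.0328, 0.1693]
tcp_rot: [-1.595, -2.702, -0.005]
wrist_force: [-0.7, -0.1, -1.3]
width: 0.33
grip_force: 59.8
```

Request:
move_arm:
  series: [1,0,0,0.5,0,0,0,1,0,0,0.4,0,0,0,1,0,0,0,0,0,0]

```text
time: 22.8
tool_pos: [0.4654, -0.0327, 0.162]
tcp_rot: [-1.597, -2.705, -0.009]
wrist_force: [1.3, 1.2, -0.2]
width: 0.331
grip_force: 59.8
```

Request:
move_arm:
  series: [1,0,0,0.4,0,0,0,1,0,0,0.2,0,0,0,1,0,0,0,0,0,0]

```text
time: 23.18
tool_pos: [0.4661, -0.0326, 0.1566]
tcp_rot: [1.597, 2.705, 0.01]
wrist_force: [3.5, 3.4, 3.1]
width: 0.332
grip_force: 60.3
```

Request:
move_arm:
  series: [1,0,0,0.2,0,0,0,1,0,0,0.2,0,0,0,1,0,0,0,0,0,0]

```text
time: 23.55
tool_pos: [0.4655, -0.0326, 0.1516]
tcp_rot: [-1.597, -2.705, -0.01]
wrist_force: [4.6, 3.8, 1.5]
width: 0.334
grip_force: 60.3
```

Request:
move_arm:
  series: [1,0,0,0.15,0,0,0,1,0,0,0,0,0,0]

```text
time: 23.8
tool_pos: [0.4656, -0.0326, 0.1515]
tcp_rot: [-1.597, -2.705, -0.009]
wrist_force: [0.7, 4.7, 9.8]
width: 0.335
grip_force: 61.2
```

Request:
move_arm:
  series: [3.5,0,0,0,0,0,0,4.5,0,0,0,0,0,0,6,0,0,0,0,0,0,6,0,0,-3,0,0,0,6,0,0,-4,0,0,0]

```text
time: 24.42
tool_pos: [0.4628, -0.0333, 0.2188]
tcp_rot: [-1.594, -2.7, -0.003]
wrist_force: [0.9, -0.4, -0.6]
width: 0.7
grip_force: 0.0
```

Request:
move_arm:
  series: [0,0,0,0,0,0,0,0,0,0,0,0,0,0,0,0,0,0,0,0,0,0,0,0,0,0,0,0,0,0,0,0,0,0,0]

```text
time: 25.05
tool_pos: [0.4641, -0.0332, 0.2193]
tcp_rot: [-1.595, -2.703, -0.006]
wrist_force: [0.1, -0.8, -0.5]
width: 0.002
grip_force: 0.0
```

Run:
```python
from h import *
s=read_state();print(s['tool_pos'],s['width'],s['wrist_force'])
snap('side','side10'); a=cv2.imread('pics/side10.png')
cv2.imwrite('pics/l.png',cv2.resize(a[150:350,230:430],None,fx=3,fy=3))
```

```text
[ 0.46410352 -0.03320816  0.21926608] 0.00216406683086512 [ 0.10911166 -0.75896551 -0.48663679]
```

View pics/l.png

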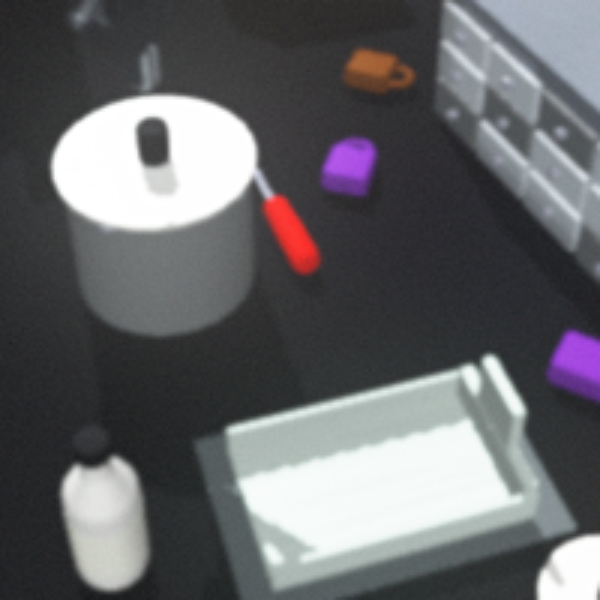

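Lid looks level on the tub, with the knob at about (152,140) in the crop. A light confirming press follows.

Request:
move_arm:
  series: [0,0,0,2,0,0,0,0,0,0,1.6,0,0,0,0,0,0,0.5,0,0,0,0,0,0,0.2,0,0,0,0,0,0,0,0,0,0]

```text
time: 25.72
tool_pos: [0.4638, -0.033, 0.178]
tcp_rot: [-1.595, -2.702, -0.006]
wrist_force: [-5.0, -0.1, 8.0]
width: 0.001
grip_force: 3.7
```

Request:
move_arm:
  series: [0,0,0,0.1,0,0,0,0,0,0,0,0,0,0]

```text
time: 25.98
tool_pos: [0.4638, -0.0329, 0.178]
tcp_rot: [-1.595, -2.702, -0.006]
wrist_force: [-8.2, 0.3, 12.9]
width: -0.005
grip_force: 6.5
```

Request:
move_arm:
  series: [0,0,0,-2,0,0,0,0,0,0,-5,0,0,0,0,0,0,-5,0,0,0,0,-5,0,-3,0,0,0,0,-5,0,0,0,0,0]

```text
time: 26.6
tool_pos: [0.5153, -0.1225, 0.3304]
tcp_rot: [1.592, 2.701, 0.01]
wrist_force: [0.2, 1.1, -0.4]
width: 0.003
grip_force: 0.0
```

Request:
move_arm:
  series: [0,5,0,0,0,0,0,0,6,0,0,0,0,0,0,6,0,0,0,0,0,0,6,0,0,0,0,0,0,6,0,0,0,0,0]

```text
time: 27.22
tool_pos: [0.3717, 0.1339, 0.3271]
tcp_rot: [-1.598, -2.703, -0.009]
wrist_force: [1.7, -0.2, 0.1]
width: -0.001
grip_force: 0.0
```

Request:
move_arm:
  series: [0,6,0,0,0,0,0,0,6,0,0,0,0,0,0,6,0,0,0,0,0,0,0,0,0,0,0,0,0,0,0,0,0,0,0]

```text
time: 27.85
tool_pos: [0.2857, 0.2901, 0.3275]
tcp_rot: [-1.594, -2.705, -0.006]
wrist_force: [-0.3, 0.4, 0.4]
width: 0.001
grip_force: 0.0
```

Run:
```python
from h import *
t=snap('top','top11');s=snap('side','side11')
t=cv2.imread('pics/top11.png'); s=cv2.imread('pics/side11.png')
cv2.imwrite('pics/m.png',np.hstack([cv2.resize(t[150:290,270:470],(420,294)),cv2.resize(s[140:340,240:440],(370,294))]))
def fit(cam,im,roi,z):
    x0,y0,x1,y1=roi; g=cv2.cvtColor(im,cv2.COLOR_BGR2HSV)[y0:y1,x0:x1]
    m=cv2.inRange(g,(0,0,150),(180,60,255)); c=max(cv2.findContours(m,0,1)[0],key=cv2.contourArea)
    P=np.array([pt(cam,q[0]+x0,q[1]+y0,z)[:2] for q in cv2.convexHull(c)[:,0]])
    s=np.linalg.lstsq(np.c_[2*P,np.ones(len(P))],(P**2).sum(1),rcond=None)[0]; r=np.sqrt(s[2]+s[:2]@s[:2])
    print(cam,s[:2],r,np.abs(np.linalg.norm(P-s[:2],axis=1)-r).max())
fit('top',t,(270,185,365,280),.136); fit('side',s,(230,170,325,230),.136)
```

```text
top [ 0.46526807 -0.03312423] 0.08467466025852002 0.0006632523218248892
side [ 0.46867709 -0.03884601] 0.08941950470888729 0.013729816447320492
```

View pics/m.png

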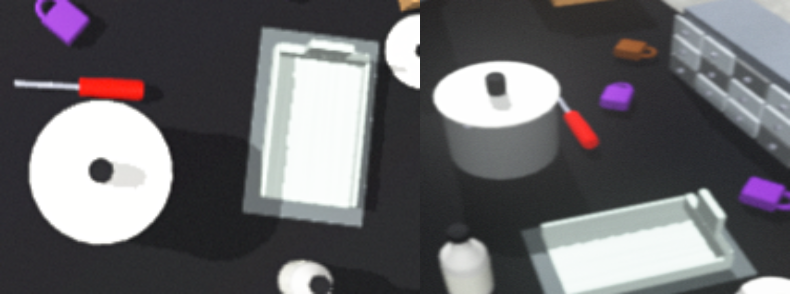

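The lid is centred on the tub (crop (100,170)), the tray lies flat and empty on its mat (crop (310,125)), and the bottle is standing. I'm handing in.

```bash
python3 -c "
from workcell import *
print(finish_job())"
```

```text
the job is handed in; nothing more can be done
None
```

The job is handed in, but no verdict came back: all four padlocks found (three from the tray, one from the bench) are in the tub, the lid is pressed home and centred to about 1 mm, the empty tray is flat on its mat, and the oil bottle is upright.

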